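# Open up the plant cabinet: latched door first, then the overlapped one

## Task

Open the little double-door plant cabinet so the winter sun gets in: swing the hook latch well clear, open the left door (the one whose cover strip overlaps the other), and only then open the right door. Leave both doors standing open at a right angle or slightly beyond, swing everything gently, and do not disturb the vase, the watering can or the two potted plants inside.

Things in the scene. Friction and masses are not known exactly. Their poses are not given: they have to be found in the camera images.
- cabinet: Fixed plant cabinet, green sides, pale wood roof: 340 mm wide (its y), 170 mm deep (x = 0 at the carcass front to +170 mm at the back), flat roof top at 200 mm. Origin: middle of the carcass's lower front edge, on the tabletop. -x points out of the front, roughly to the robot; +y to the left door. Two glazed doors cover the front; all that must be worked stands above the roof.
- left_door (a joint): Left door, rad: 0 shut, grows swinging out to the front, 1.57 square to it, stop 2.2; would strike the vase beyond about 1.9. Leaf 14 mm thick, reaches 164 mm from its hinge axis, top edge at 200 mm. A pale wooden strip on its front meeting edge overlaps the right door by 14 mm, so that one cannot open first. Stiff hinge (0.12 N m): stays where left.
- left_hinge (a point): On the left door's upright hinge axis, on its front face, 200 mm up: cabinet x = -16 mm, y = +166 mm. Axes turn with the door.
- right_door (a joint): Right door, rad: 0 shut, grows swinging out to the front, 1.57 square to it, stop 2.2. Mirror image of the left one without strip or pin; same sizes and stiff hinge.
- right_hinge (a point): On the right door's upright hinge axis, on its front face, 200 mm up: cabinet x = -16 mm, y = -166 mm. Axes turn with the door.
- hook (a joint): Black hook latch over the roof, rad: 0 points straight out over the front, grows as its tip swings to the cabinet's +y side, away from the left pull tab; stop 1.8. Starts at 0 to 0.12. Its lip stands before a steel pin (10 mm across, top at 214 mm) on the left door's top edge and holds that door shut; free beyond about 0.35. Light friction (0.04 N m): stays where left. Push the bar's side.
- hook_pivot (a point): On the hook's upright pivot axis, mid-thickness of the bar, 229 mm above the tabletop: cabinet x = +51 mm, y = +121 mm.
- hook_tip (a point): Centre of the hook bar near its tip, 72 mm from the pivot, 229 mm above the tabletop. Bar 14 mm wide, 14 mm thick (222 to 236 mm up, clear of pin and roof), ending 76 mm from the pivot; the tip lip is 28 mm wide, 8 mm thick and hangs down to 204 mm.
- left_pull (a point): Centre of the left door's red pull tab: upright plate on the door's top edge, 10 mm thick (normal to the door), 30 mm wide (along it), 55 mm high (200 to 255 mm up), 130 mm from the hinge axis, 7 mm behind the door's front face. A finger fits behind it over the roof and can push it open. Its x axis is normal to the door, to the inner side.
- right_pull (a point): Centre of the right door's red pull tab: same form, 130 mm from the right hinge axis, 7 mm behind the door's front face. Its x axis is normal to the door, to the inner side.
- vase: Blue ceramic vase, 90 mm across, 165 mm high, standing left in front of the cabinet just beyond the left door's swing; origin at the centre of its underside. Leave alone.
- watering_can: Yellow plastic watering can, body 110 mm across, 110 mm high (handle 172 mm), spout to its -y reaching 150 mm from the centre, standing right of the cabinet; origin at the centre of its underside. Leave alone.
- pot_a: Small plant in a green glass pot, 68 mm across, pot 65 mm high, inside the cabinet; origin at the centre of its underside. Leave alone.
- pot_b: Second plant in a green glass pot, same size, inside the cabinet; origin at the centre of its underside. Leave alone.

How it is judged:
By the outcome, as a careful person would: the job done as asked, in the order asked, and still so for the second after the job is handed in, with the robot touching nothing.
It also fails if it takes over 69 s, if anything falls off the work surface, if the arm or the gripper's body presses on something with over 40 N, if the wrist force passes 120 N, or if a joint passes its speed limit or range.

## Robot

A 6-joint arm with a two-finger parallel gripper is mounted at the origin on the work surface. World frame = base frame: x ahead of the robot, y to its left, z up, the work surface at z = 0. Lengths are in mm, angles in degrees, forces in N, time in s.
With the tool pointing down it reaches from about 300 to 850 mm from the base axis. Payload 4.2 kg.
Tool frame: the origin (TCP) lies between the finger pads; the fingertips stand 14 mm ahead of it and the grasp point (between the pads) lies 5 mm behind it (env.finger_overhang is the distance from the TCP to the fingertips, in mm); z points along the fingers, y is the line along which they close (so a half turn about z gives the same grasp; the last joint's range is limited). The gripper opens to 91 mm and grips with 3 to 60 N. Pads are 32 mm wide; open, the fingers measure 118 mm over their backs; the gripper's body (76 mm by 178 mm) begins 60 mm behind the grasp point.
Start: joints at [69.385, 18.312, 89.639, -0, 72.044, -1.146], TCP at [191.65, 542.139, 205.076] pointing down, gripper open.
Joint ranges: [-177.97, 177.97], [-48.28, 115.42], [12.27, 149.76], [-77.06, 257.06], [2.81, 150.46], [-146.56, 146.56]. Speed limits (degrees/s): [147.25, 147.25, 180, 180, 180, 180].

## Interface

Orientations are given as [roll, pitch, yaw] about the fixed x, y, z axes, in that order (R = Rz(yaw) Ry(pitch) Rx(roll)).
In Python, from workcell import status, cams, env, finder gives the robot as it stands.
- The arm moves only by the tool apply_moves, never from a script. Its argument "increments" is a list of rows, each a list of 7 numbers: the opening, from -1 (shut) to 1 (fully open), then the shift along the world's x, y, z in m, then the turn, a rotation vector about the world's x, y, z in degrees. In form: [[gripper, x, y, z, ax, ay, az], ...]. A call has 1 to 5 rows; each row shifts and turns the commanded pose from where the row before left it; what a row does not reach is not made up. A row lasts 1/12 s, in which the tool goes at most 41.7 mm and 7.16 degrees, less where a joint would pass 70% of its speed; a pose out of reach is approached as far as the arm can. A call with a gripper value outside its range is refused whole. The fingers move at their own pace and stop on an object; "newtons" is the grip in N (left out, the last holds). Time passes only in rows, so rows that do not move let the fingers close. It gives the time, the measured TCP pose, the force, the opening and the grip force at its end, in the units of the state.
- status.state(): the state, without advancing time (a new reading comes with each control period).
- cams.grab_frame(name): name is "scene" or "top"; returns a dict with "color" (480x640x3 uint8, red, green, blue), "intrinsics" (3x3 intrinsics, pixels), "R" (3x3) and "t" (3): a world point X has camera coordinates R X + t. Camera axes: x right, y down, z forward; pixel columns grow to the right and rows downward; lengths in mm; the calibration is good to about 2 mm. A picture is of the moment at which its call begins. There is no depth.
- env.job_done(): hands the job in; it is judged then, once.
Trained networks look in the newest picture that a camera, given by its name, has taken for a name from the list of things; names that differ only in an ending like _2 or _b are one class to them, and where a whole thing is asked for, a point or a joint stands for the part that bears it (a point fixed in the world has none). Each returns a list of dicts, best first, with "score" (0 to 1); they miss things now and then, are a little off and sometimes report something else, mostly with a low value. They report only what shows in the picture. A call takes as long as a camera call.
- finder.boxes_of(query, camera): "rect" ([left, top, width, height] in pixels, round what is visible of it).
- finder.trace(query, camera): "pixels" (480x640 bool, what is visible of it) and "rect" ([left, top, width, height] in pixels, round what is visible of it).
The state is a dict: "time_s": time; "qpos": joint angles; "qvel": joint speeds; "effort": joint torques, N m; "ee_pos": TCP position; "ee_rot": TCP orientation; "force": force on the tool from outside, world axes, zero at the start; "torque": the same for the moment, N m; "gripper_width": finger opening in mm; "gripper_force": force on a finger pad.
Only numpy, scipy, OpenCV 4.12 (cv2) and the standard library are available. Lean on these libraries where they do the work, as an engineer would, in place of code of your own. Each camera call takes 0.05 s, during which the arm holds its last target. There are 200 camera calls.

## Working session

There is one attempt and no reset: what is moved stays moved. The work goes in short steps, Python scripts to look and compute and a tool call to move; the robot and the scene stay as the last step left them, time stands still between calls to the robot, and variables do not carry over. Pictures are saved under pics/ and viewed, at most 10 in all, crops included, and the job is handed in when it is done.

Besides the shell and the picture viewer there is one more tool, called after ">>>" by a JSON object that holds its "name" and its "arguments". apply_moves: Moves the arm, as the interface text tells. Its arguments: {"type":"object","properties":{"increments":{"type":"array","items":{"type":"array","items":{"type":"number"}}},"newtons":{"type":"number"}},"required":["increments"]}

```bash
ls; mkdir -p pics
python3 - <<'E'
from workcell import status,cams,env,finder
import cv2,numpy as np
print(status.state())
for n in ("scene","top"):
    f=cams.grab_frame(n)
    cv2.imwrite(f"pics/{n}0.png",f["color"][:,:,::-1])
    np.savez(f"{n}.npz",K=f["intrinsics"],R=f["R"],t=f["t"])
    print(n,f["intrinsics"],-np.array(f["R"]).T@f["t"],f["R"])
    for q in ("hook","left_pull","right_pull","vase","watering_can","cabinet","left_door"):
        print(q,[(np.round(b["rect"]).tolist(),round(b["score"],2)) for b in finder.boxes_of(q,n)[:3]])
E
```

```text
pics
{'time_s': 0.0, 'qpos': array([ 6.93851023e+01,  1.83501602e+01,  8.97088531e+01, -1.97597857e-03,
        7.20416676e+01, -1.14290957e+00]), 'qvel': array([-0.03764403,  0.0216716 ,  0.01859719,  0.11313867, -0.00416442,
        0.01030014]), 'effort': array([-6.62474577e-04, -4.12459087e+01, -2.31974941e+01,  7.27334619e-02,
        4.55583993e-02, -1.76992999e-04]), 'ee_pos': array([191.46797309, 541.62086588, 204.21854831]), 'ee_rot': array([-1.79899302e+02, -1.29937095e-04,  1.60528623e+02]), 'force': array([-0.11057795,  0.5500709 ,  0.70474597]), 'torque': array([-0.00119584,  0.02806924,  0.00330733]), 'gripper_force': 0.0, 'gripper_width': 91.0942898363264}
scene [[449.30971559   0.         318.9126954 ]
 [  0.         449.30971559 241.29005739]
 [  0.           0.           1.        ]] [ 929.29446833  -97.57776737 1089.34721954] [[ 0.33556318  0.9420136   0.00278076]
 [ 0.89294378 -0.31714046 -0.31948917]
 [-0.30008125  0.10969186 -0.94758585]]
hook [([345.0, 194.0, 30.0, 43.0], 0.81), ([369.0, 144.0, 42.0, 50.0], 0.23)]
left_pull [([295.0, 203.0, 81.0, 32.0], 0.95), 
[... 404 characters left out ...]
], 0.9)]
top [[621.85617615   0.         323.23450419]
 [  0.         621.85617615 262.16789579]
 [  0.           0.           1.        ]] [ 448.00566939  -12.59869288 1336.38164446] [[ 9.60911049e-04 -9.99999399e-01  5.27728757e-04]
 [-9.92026954e-01 -1.01975558e-03 -1.26021759e-01]
 [ 1.26022221e-01 -4.02425450e-04 -9.92027337e-01]]
hook [([252.0, 213.0, 15.0, 53.0], 0.9)]
left_pull [([326.0, 246.0, 90.0, 23.0], 0.59), ([235.0, 249.0, 100.0, 26.0], 0.58)]
right_pull []
vase [([173.0, 297.0, 45.0, 53.0], 0.62), ([455.0, 266.0, 122.0, 50.0], 0.36)]
watering_can [([458.0, 266.0, 119.0, 50.0], 0.97)]
cabinet [([234.0, 156.0, 181.0, 119.0], 0.85)]
left_door [([236.0, 246.0, 96.0, 29.0], 0.83)]
```

Run:
```python
import cv2
a=cv2.imread("pics/top0.png")[140:365,150:590]
cv2.imwrite("pics/top0c.png",cv2.resize(a,(792,405),interpolation=cv2.INTER_CUBIC))
b=cv2.imread("pics/top0.png")[200:290,225:345]
cv2.imwrite("pics/top0d.png",cv2.resize(b,(792,594),interpolation=cv2.INTER_CUBIC))
```

```text
(no output)
```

View pics/top0c.png

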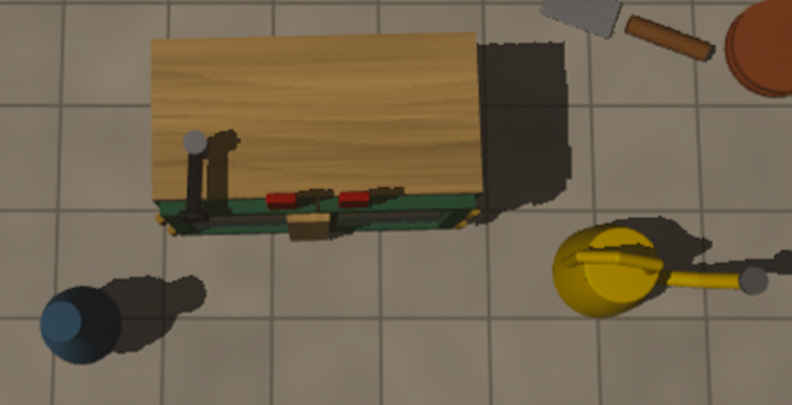

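View pics/top0d.png

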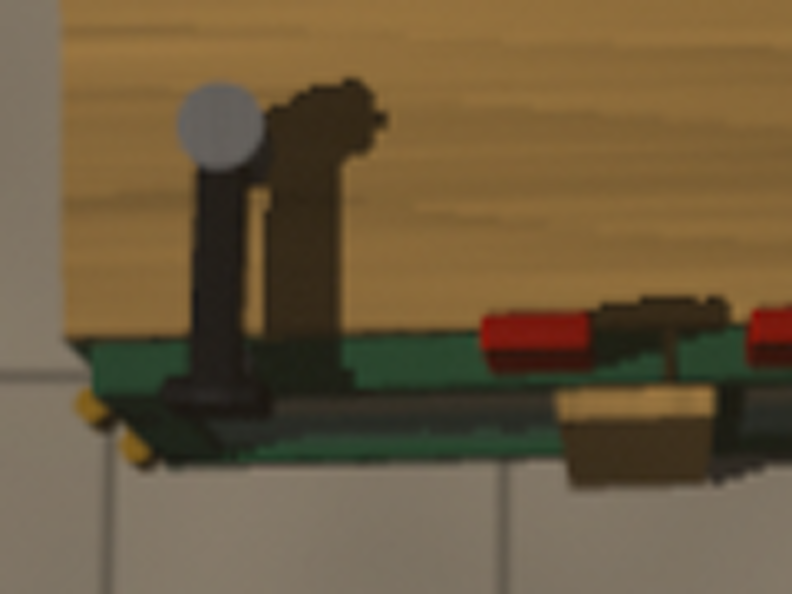

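View pics/scene0.png

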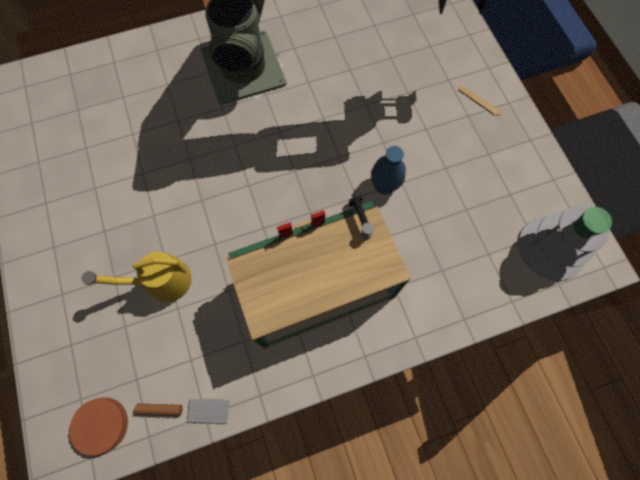

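The left tab's top is at about px (306,250) and the right one's at (347,248). The hook knob is at (258,219), with its bar pointing to the front. The vase stands front-left, and the watering can stands to the right.

```bash
cat > h.py <<'E'
import numpy as np
from scipy.spatial.transform import Rotation
C=np.load("top.npz"); K,R,t=C["K"],C["R"],C["t"]
def px2w(u,v,z,C=C):
    d=C["R"].T@np.linalg.inv(C["K"])@[u,v,1]; o=-C["R"].T@C["t"]
    return o+d*(z-o[2])/d[2]
def proj(X,C=C):
    p=C["K"]@(C["R"]@np.asarray(X,float)+C["t"]); return p[:2]/p[2]
E
python3 - <<'E'
from h import *
from scipy.optimize import least_squares
obs=[((-9,36,255),(306.4,250)),((-9,-36,255),(346.9,248.3)),((170,170,200),(234.4,162.2)),((170,-170,200),(413.9,158.3)),((0,170,200),(236.1,251.7)),((0,-170,200),(417.2,246.7))]
def w(p,c): 
    a=p[2];return np.array([p[0]+np.cos(a)*c[0]-np.sin(a)*c[1],p[1]+np.sin(a)*c[0]+np.cos(a)*c[1],c[2]])
f=lambda p:np.concatenate([proj(w(p,c))-o for c,o in obs])
r=least_squares(f,[450,0,0],x_scale=[10,10,.01]);p=r.x
print(p[:2],np.degrees(p[2]),np.round(r.fun,1))
for n,c in dict(piv=(51,121,229),tip0=(-21,121,229),L=(-9,36,255),R=(-9,-36,255),lh=(-16,166,200),rh=(-16,-166,200)).items(): print(n,w(p,c).round(1))
print("knob z240",px2w(258.3,219.2,240),"lip",px2w(225+217/6.6,200+390/6.6,236))
S=np.load("scene.npz")
for c in ((-9,36,255),(-9,-36,255),(0,170,200),(0,-170,200),(170,170,200)): print(proj(w(p,c),S).round())
# vase/can
print("vase bottom~",px2w(150+85/1.8,140+325/1.8,80),"can",px2w(150+607/1.8,140+270/1.8,80))
E
```

```text
[616.63134925 -19.12810193] 1.5198596806168339 [-0.   0.1  0.4  0.8 -0.6 -0.2  0.5 -0.8 -1.6 -0.2  1.3  0.1]
piv [664.4 103.2 229. ]
tip0 [592.4 101.3 229. ]
L [606.7  16.6 255. ]
R [608.6 -55.4 255. ]
lh [596.2 146.4 200. ]
rh [ 605.  -185.5  200. ]
knob z240 [664.82049105 103.45129999 240.        ] lip [593.20857668 103.60411965 236.        ]
[317. 212.]
[284. 225.]
[377. 205.]
[226. 260.]
[410. 277.]
vase bottom~ [488.90645785 240.36366893  80.        ] can [ 551.12800351 -345.30013429   80.        ]
```

>>> {"name": "apply_moves", "arguments": {"increments": [[-1,0,0,0.033,0,0,0],[-1,0,0,0.033,0,0,0],[-1,0.02,-0.022,0.033,0,0,-4],[-1,0.026,-0.028,0,0,0,-4],[-1,0.026,-0.028,0,0,0,-4]], "newtons": 20}}

```text
time_s: 1.22
ee_pos: [263.2, 465.9, 304.4]
ee_rot: [179.7, 0.0, 148.5]
force: [0.6, 0.5, -0.4]
gripper_width: 60.8
gripper_force: 0.0
```

>>> {"name": "apply_moves", "arguments": {"increments": [[-1,0.026,-0.028,0,0,0,-4],[-1,0.026,-0.028,0,0,0,-4],[-1,0.026,-0.028,0,0,0,-4],[-1,0.026,-0.028,0,0,0,-4],[-1,0.026,-0.028,0,0,0,-4]]}}

```text
time_s: 1.63
ee_pos: [393.3, 324.0, 302.3]
ee_rot: [180.0, -0.0, 128.3]
force: [0.5, 0.9, 0.3]
gripper_width: 27.3
gripper_force: 0.0
```

>>> {"name": "apply_moves", "arguments": {"increments": [[-1,0.026,-0.028,0,0,0,-4],[-1,0.026,-0.028,0,0,0,-4],[-1,0.026,-0.028,0,0,0,-4],[-1,0.026,-0.028,0,0,0,-4],[-1,0.026,-0.028,0,0,0,-4]]}}

```text
time_s: 2.05
ee_pos: [523.4, 183.8, 302.2]
ee_rot: [180.0, -0.0, 108.3]
force: [0.4, 0.4, 1.3]
gripper_width: 0.7
gripper_force: 0.0
```

>>> {"name": "apply_moves", "arguments": {"increments": [[-1,0.026,-0.029,0,0,0,-4.2],[-1,0.026,-0.029,0,0,0,-4.2],[-1,0.026,-0.03,0,0,0,-4.2],[-1,0.027,-0.03,0,0,0,-4.2],[-1,0,0,0,0,0,0]]}}

```text
time_s: 2.47
ee_pos: [631.3, 61.7, 300.4]
ee_rot: [179.9, 0.2, 91.3]
force: [-1.0, 1.0, -0.8]
gripper_width: 0.3
gripper_force: 0.0
```

>>> {"name": "apply_moves", "arguments": {"increments": [[-1,0,0,-0.018,0,0,0],[-1,0,0,-0.018,0,0,0],[-1,0,0,-0.018,0,0,0],[-1,0,0,-0.014,0,0,0],[-1,0,0,0,0,0,0]]}}

```text
time_s: 2.88
ee_pos: [625.3, 67.6, 230.6]
ee_rot: [-179.6, 0.0, 91.8]
force: [-0.9, -0.1, -0.7]
gripper_width: 0.5
gripper_force: 0.0
```

Run:
```python
from workcell import status,cams
import cv2
f=cams.grab_frame("scene")["color"][:,:,::-1][150:300,200:420]
cv2.imwrite("pics/s1.png",cv2.resize(f,(792,540),interpolation=cv2.INTER_CUBIC))
s=status.state();print(s["ee_pos"],s["ee_rot"],s["qpos"])
```

```text
[626.30450366  67.70818086 232.56494499] [-1.79794237e+02  6.26861339e-03  9.17587881e+01] [5.12094926e+00 2.26483668e+01 7.90658701e+01 5.92877783e-03
 7.84915394e+01 3.36097914e+00]
```

View pics/s1.png

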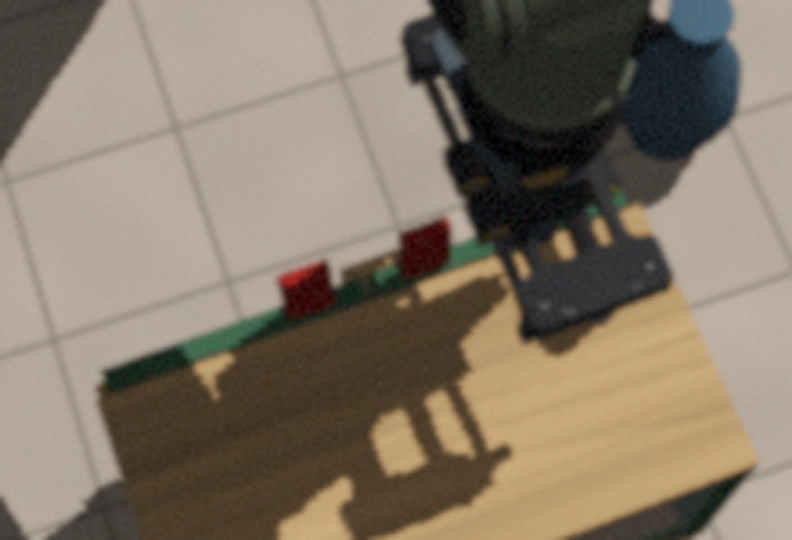

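The fingertips stand just right of the hook bar, over the roof and clear of the tabs at crop px (425,248) and (307,290). I'll sweep the hook.

>>> {"name": "apply_moves", "arguments": {"increments": [[-1,-0.0018,0.0047,0,0,0,0],[-1,-0.0018,0.0047,0,0,0,0],[-1,-0.0012,0.003,0,0,0,0],[-1,-0.0012,0.003,0,0,0,0],[-1,-0.0012,0.003,0,0,0,0]]}}

```text
time_s: 3.35
ee_pos: [620.3, 86.5, 234.8]
ee_rot: [179.9, -0.0, 91.8]
force: [-0.3, 0.7, 0.5]
gripper_width: 0.8
gripper_force: 0.0
```

>>> {"name": "apply_moves", "arguments": {"increments": [[-1,-0.0008,0.0036,0,0,0,0],[-1,-0.0008,0.0036,0,0,0,0],[-1,-0.0008,0.0036,0,0,0,0],[-1,-0.0008,0.0036,0,0,0,0],[-1,-0.0008,0.0036,0,0,0,0]]}}

```text
time_s: 3.77
ee_pos: [616.1, 104.3, 234.0]
ee_rot: [180.0, -0.0, 91.7]
force: [0.2, 0.5, -0.3]
gripper_width: 0.3
gripper_force: 0.0
```

>>> {"name": "apply_moves", "arguments": {"increments": [[-1,0.0009,0.004,0,0,0,0],[-1,0.0009,0.004,0,0,0,0],[-1,0.0009,0.004,0,0,0,0],[-1,0.0009,0.004,0,0,0,0],[-1,0.0009,0.004,0,0,0,0]]}}

```text
time_s: 4.18
ee_pos: [620.9, 124.3, 234.0]
ee_rot: [180.0, -0.0, 91.7]
force: [0.1, 0.3, 0.2]
gripper_width: 0.6
gripper_force: 0.0
```

>>> {"name": "apply_moves", "arguments": {"increments": [[-1,0.0026,0.003,0,0,0,0],[-1,0.0026,0.003,0,0,0,0],[-1,0.0026,0.003,0,0,0,0],[-1,0.0026,0.003,0,0,0,0],[-1,0.0026,0.003,0,0,0,0]]}}

```text
time_s: 4.6
ee_pos: [634.0, 139.1, 234.0]
ee_rot: [180.0, 0.0, 91.7]
force: [-0.3, -0.1, -0.5]
gripper_width: 0.2
gripper_force: 0.0
```

>>> {"name": "apply_moves", "arguments": {"increments": [[-1,-0.002,-0.014,0,0,0,0],[-1,0,-0.026,0,0,0,0],[-1,0,-0.03,0,0,0,0],[-1,0,-0.03,0,0,0,0],[-1,0,-0.022,0,0,0,0]]}}

```text
time_s: 5.02
ee_pos: [631.3, 13.9, 234.1]
ee_rot: [-180.0, 0.1, 91.7]
force: [0.8, 0.2, 0.0]
gripper_width: 0.5
gripper_force: 0.0
```

Run:
```python
from workcell import status,cams
import cv2,numpy as np
a=cams.grab_frame("scene")["color"][:,:,::-1][150:300,230:430]
b=cams.grab_frame("top")["color"][:,:,::-1][150:300,190:390]
cv2.imwrite("pics/s2.png",cv2.resize(np.hstack([a,b]),(800,300),interpolation=cv2.INTER_CUBIC))
s=status.state();print(s["ee_pos"],s["force"])
```

```text
[631.3930136   12.70997037 234.15691331] [0.04046732 0.22296689 0.4945334 ]
```

View pics/s2.png

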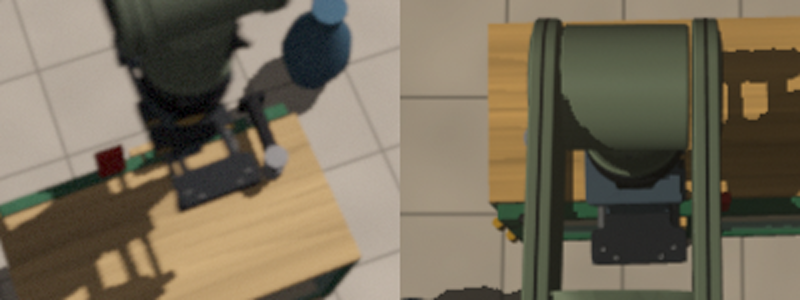

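Run:
```python
from workcell import status,cams,env
from h import *
import cv2
print(env.finger_overhang)
S=np.load("scene.npz")
s=status.state();p=s["ee_pos"];print(p)
a=cams.grab_frame("scene")["color"][:,:,::-1].copy()
o=(250,120);k=5
im=cv2.resize(a[o[1]:o[1]+120,o[0]:o[0]+160],None,fx=k,fy=k,interpolation=cv2.INTER_CUBIC)
for dz,c in((-14,(0,0,255)),(55,(255,255,0)),(0,(0,255,0))):
    q=(proj(p+[0,0,dz],S)-o)*k; cv2.circle(im,tuple(int(v) for v in q),5,c,2)
for X,c in(((592.4,101.3,229),(255,0,255)),((664.4,103.2,229),(255,0,255))):
    q=(proj(X,S)-o)*k; cv2.circle(im,tuple(int(v) for v in q),5,c,2)
im=np.clip(im.astype(float)*1.6,0,255).astype(np.uint8)
cv2.imwrite("pics/s3.png",im)
```

```text
14.0
[631.3930136   12.70997037 234.15691331]
```

View pics/s3.png

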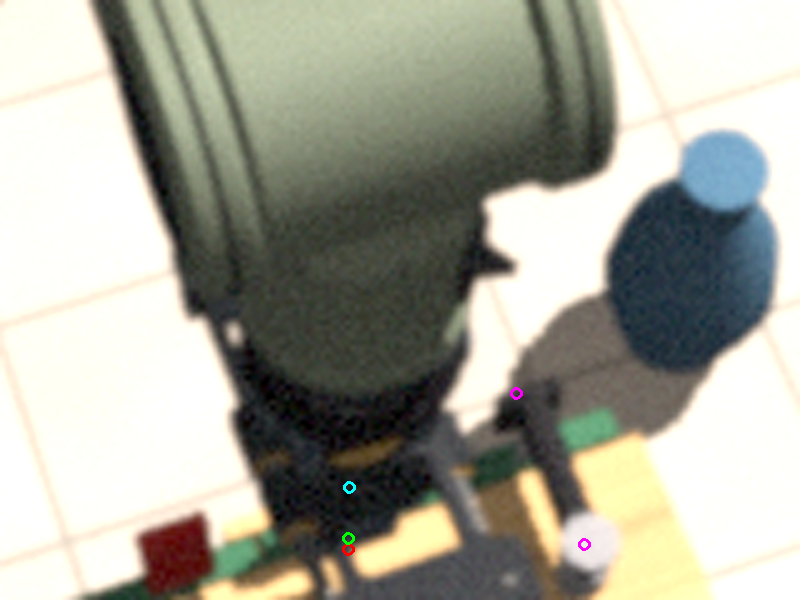

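Run:
```python
from workcell import status,cams
from h import *
import cv2
S=np.load("scene.npz"); p=status.state()["ee_pos"]
a=cams.grab_frame("scene")["color"][:,:,::-1].copy()
o=(280,195);k=8
im=cv2.resize(a[o[1]:o[1]+75,o[0]:o[0]+100],None,fx=k,fy=k,interpolation=cv2.INTER_CUBIC)
im=(255*(im/255.)**.6).astype(np.uint8)
Q=lambda X:tuple(int(v) for v in (proj(X,S)-o)*k)
for z,c in((-14,(0,0,255)),(55,(255,255,0))):
    cv2.polylines(im,[np.array([Q(p+[x,y,z]) for x,y in((13.5,16),(13.5,-16),(-13.5,-16),(-13.5,16))])],True,c,1)
cv2.polylines(im,[np.array([Q(p+[x,y,55]) for x,y in((89,38),(89,-38),(-89,-38),(-89,38))])],True,(0,255,0),1)
cv2.imwrite("pics/s4.png",im)
```

```text
(no output)
```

View pics/s4.png

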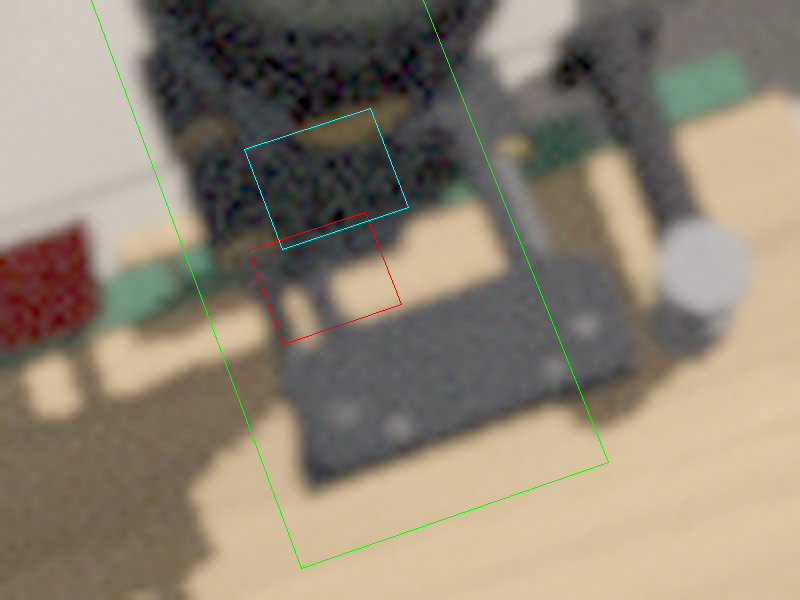

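The hook has not moved: its bar still runs from the knob at crop px (700,265) to (610,40). The finger met no force, so I'll probe the roof for the true fingertip height.

>>> {"name": "apply_moves", "arguments": {"increments": [[-1,0,0,-0.004,0,0,0],[-1,0,0,-0.004,0,0,0],[-1,0,0,-0.004,0,0,0],[-1,0,0,-0.002,0,0,0],[-1,0,0,0,0,0,0]]}}

```text
time_s: 5.63
ee_pos: [631.3, 17.5, 219.0]
ee_rot: [-179.9, -0.0, 91.8]
force: [-0.3, -0.5, -0.4]
gripper_width: 0.3
gripper_force: 0.0
```

>>> {"name": "apply_moves", "arguments": {"increments": [[-1,0,0,-0.002,0,0,0],[-1,0,0,-0.002,0,0,0],[-1,0,0,-0.002,0,0,0],[-1,0,0,0,0,0,0]]}}

```text
time_s: 5.97
ee_pos: [631.5, 16.9, 213.5]
ee_rot: [-180.0, -0.0, 91.7]
force: [-0.8, -0.0, -0.1]
gripper_width: 0.6
gripper_force: 0.0
```

>>> {"name": "apply_moves", "arguments": {"increments": [[-1,0,0,-0.002,0,0,0],[-1,0,0,-0.002,0,0,0],[-1,0,0,0,0,0,0]]}}

```text
time_s: 6.22
ee_pos: [631.5, 16.9, 209.5]
ee_rot: [-180.0, -0.0, 91.7]
force: [0.3, 0.5, 0.5]
gripper_width: 0.2
gripper_force: 0.0
```

Run:
```python
from workcell import status
s=status.state();print(s["ee_pos"],s["force"],s["effort"])
```

```text
[631.5048272   16.86554285 209.54577641] [0.34065047 0.45015615 0.51603509] [ 1.15414633e-02 -4.68243349e+01 -2.39519727e+01  7.55533576e-02
 -7.52477936e-03  6.69720448e-04]
```

>>> {"name": "apply_moves", "arguments": {"increments": [[-1,0,0,0.02,0,0,0],[-1,0,0,0.03,0,0,0],[-1,0.015,-0.035,0,0,0,0],[-1,0.015,-0.04,0,0,0,0],[-1,0.015,-0.04,0,0,0,0]]}}

```text
time_s: 6.63
ee_pos: [676.7, -96.7, 261.3]
ee_rot: [179.9, 0.0, 91.9]
force: [0.4, -0.2, -0.2]
gripper_width: 0.5
gripper_force: 0.0
```

>>> {"name": "apply_moves", "arguments": {"increments": [[-1,0,-0.035,0,0,0,0],[-1,0,0,-0.02,0,0,0],[-1,0,0,-0.02,0,0,0],[-1,0,0,-0.01,0,0,0],[-1,0,0,0,0,0,0]]}}

```text
time_s: 7.05
ee_pos: [674.4, -130.9, 206.9]
ee_rot: [-179.7, -0.1, 91.7]
force: [0.3, -0.6, -0.1]
gripper_width: 0.5
gripper_force: 0.0
```

Run:
```python
from workcell import status,cams
from h import *
import cv2
S=np.load("scene.npz"); T=np.load("top.npz"); p=status.state()["ee_pos"];print(p)
ims=[]
for n,C in(("scene",S),("top",T)):
    a=cams.grab_frame(n)["color"][:,:,::-1].copy()
    c=proj(p,C); o=(c-[40,60]).astype(int);k=5
    im=cv2.resize(a[o[1]:o[1]+100,o[0]:o[0]+80],None,fx=k,fy=k,interpolation=cv2.INTER_CUBIC)
    im=(255*(im/255.)**.5).astype(np.uint8)
    Q=lambda X:tuple(int(v) for v in (proj(X,C)-o)*k)
    cv2.polylines(im,[np.array([Q(p+[x,y,-14]) for x,y in((13.5,16),(13.5,-16),(-13.5,-16),(-13.5,16))])],True,(0,0,255),1)
    ims.append(im)
cv2.imwrite("pics/s5.png",np.hstack(ims))
```

```text
[ 674.44003644 -130.93246741  206.92867954]
```

View pics/s5.png

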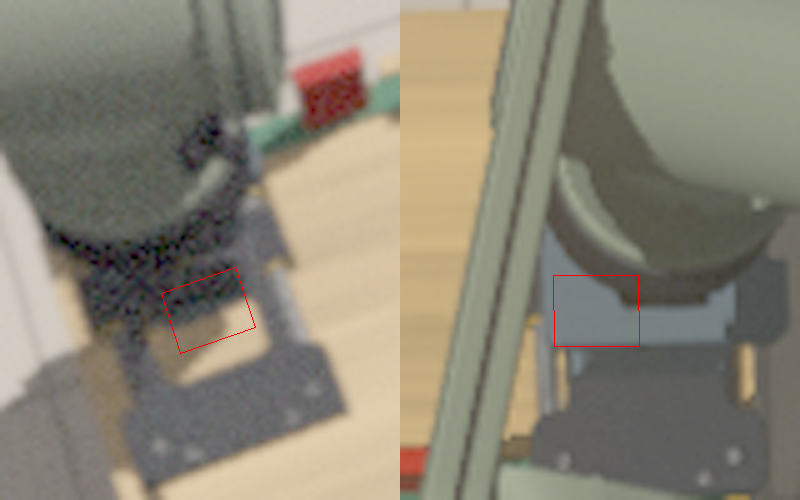

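>>> {"name": "apply_moves", "arguments": {"increments": [[-1,0,0,-0.003,0,0,0],[-1,0,0,-0.003,0,0,0],[-1,0,0,-0.003,0,0,0],[-1,0,0,0,0,0,0]]}}

```text
time_s: 7.48
ee_pos: [675.8, -130.8, 200.8]
ee_rot: [-180.0, -0.0, 91.8]
force: [0.4, -0.7, -0.0]
gripper_width: 0.5
gripper_force: 0.0
```

>>> {"name": "apply_moves", "arguments": {"increments": [[-1,0,0,-0.003,0,0,0],[-1,0,0,-0.003,0,0,0],[-1,0,0,-0.003,0,0,0],[-1,0,0,0,0,0,0]]}}

```text
time_s: 7.82
ee_pos: [675.9, -131.1, 191.7]
ee_rot: [-180.0, -0.0, 91.7]
force: [-0.4, -0.0, 0.1]
gripper_width: 0.3
gripper_force: 0.0
```

>>> {"name": "apply_moves", "arguments": {"increments": [[-1,0,0,-0.003,0,0,0],[-1,0,0,-0.003,0,0,0],[-1,0,0,-0.003,0,0,0],[-1,0,0,0,0,0,0]]}}

```text
time_s: 8.15
ee_pos: [676.2, -131.2, 191.3]
ee_rot: [179.6, 0.1, 91.7]
force: [-9.4, 1.7, 28.4]
gripper_width: 0.4
gripper_force: 14.2
```

>>> {"name": "apply_moves", "arguments": {"increments": [[-1,0,0,0.02,0,0,0],[-1,0,0,0.03,0,0,0],[-1,0,0,0.03,0,0,0],[-1,-0.008,0.035,0,0,0,0],[-1,-0.01,0.04,0,0,0,0]]}}

```text
time_s: 8.57
ee_pos: [659.3, -57.7, 265.1]
ee_rot: [179.7, 0.1, 91.5]
force: [0.9, 0.9, -1.0]
gripper_width: 0.2
gripper_force: 0.0
```

>>> {"name": "apply_moves", "arguments": {"increments": [[-1,-0.009,0.04,0,0,0,0],[-1,-0.009,0.041,0,0,0,0],[-1,-0.009,0.038,0,0,0,0],[-1,0,0,0,0,0,0],[-1,0,0,0,0,0,0]]}}

```text
time_s: 8.98
ee_pos: [630.6, 64.5, 263.2]
ee_rot: [180.0, 0.0, 91.9]
force: [0.2, 0.1, 0.5]
gripper_width: 0.2
gripper_force: 0.0
```

Now down to reading 208, then the sweep again.

>>> {"name": "apply_moves", "arguments": {"increments": [[-1,-0.002,0,-0.018,0,0,0],[-1,0,0,-0.018,0,0,0],[-1,0,0,-0.012,0,0,0],[-1,0,0,-0.007,0,0,0],[-1,0,0,0,0,0,0]]}}

```text
time_s: 9.4
ee_pos: [628.5, 61.1, 206.1]
ee_rot: [-179.8, 0.0, 91.6]
force: [-0.1, 0.1, 0.3]
gripper_width: 0.4
gripper_force: 0.0
```

>>> {"name": "apply_moves", "arguments": {"increments": [[-1,-0.0018,0.0047,0,0,0,0],[-1,-0.0018,0.0047,0,0,0,0],[-1,-0.0012,0.003,0,0,0,0],[-1,-0.0012,0.003,0,0,0,0],[-1,-0.0012,0.003,0,0,0,0]]}}

```text
time_s: 9.82
ee_pos: [622.2, 81.2, 208.8]
ee_rot: [179.9, 0.0, 91.8]
force: [0.6, -1.3, 0.2]
gripper_width: 0.6
gripper_force: 0.6
```

>>> {"name": "apply_moves", "arguments": {"increments": [[-1,-0.0008,0.0036,0,0,0,0],[-1,-0.0008,0.0036,0,0,0,0],[-1,-0.0008,0.0036,0,0,0,0],[-1,-0.0008,0.0036,0,0,0,0],[-1,-0.0008,0.0036,0,0,0,0]]}}

```text
time_s: 10.23
ee_pos: [617.6, 99.3, 207.9]
ee_rot: [-180.0, 0.0, 91.7]
force: [-0.2, -1.7, -0.6]
gripper_width: 0.9
gripper_force: 0.5
```

>>> {"name": "apply_moves", "arguments": {"increments": [[-1,0.0006,0.0042,0,0,0,0],[-1,0.0006,0.0042,0,0,0,0],[-1,0.0006,0.0042,0,0,0,0],[-1,0.0006,0.0042,0,0,0,0],[-1,0.0006,0.0042,0,0,0,0]]}}

```text
time_s: 10.65
ee_pos: [620.8, 120.5, 207.9]
ee_rot: [-180.0, -0.0, 91.7]
force: [-0.3, 0.5, -0.4]
gripper_width: 0.4
gripper_force: 0.4
```

>>> {"name": "apply_moves", "arguments": {"increments": [[-1,0.0024,0.0034,0,0,0,0],[-1,0.0028,0.0034,0,0,0,0],[-1,0.0028,0.0034,0,0,0,0],[-1,0.0028,0.0034,0,0,0,0],[-1,0.0028,0.003,0,0,0,0]]}}

```text
time_s: 11.07
ee_pos: [634.8, 137.0, 208.0]
ee_rot: [-180.0, -0.0, 91.7]
force: [-0.5, -0.9, -0.2]
gripper_width: 1.0
gripper_force: 0.4
```

>>> {"name": "apply_moves", "arguments": {"increments": [[-1,0.001,0.0005,0,0,0,0],[-1,0,0,0,0,0,0],[-1,-0.003,-0.015,0,0,0,0],[-1,0,-0.025,0,0,0,0],[-1,0,-0.03,0,0,0,0]]}}

```text
time_s: 11.48
ee_pos: [632.1, 66.7, 208.1]
ee_rot: [180.0, -0.0, 91.9]
force: [0.7, -0.2, -0.5]
gripper_width: 0.6
gripper_force: 0.0
```

Run:
```python
from workcell import status,cams,finder
import cv2
a=cams.grab_frame("scene")["color"][:,:,::-1]
cv2.imwrite("pics/s6.png",cv2.resize(a[150:260,250:410],(800,550),interpolation=cv2.INTER_CUBIC))
r=finder.trace("hook","scene")
print([(x["rect"],round(x["score"],2)) for x in r[:2]]); s=status.state();print(s["ee_pos"])
```

```text
[([374.4, 206.9, 27.7, 18.5], 0.78)]
[632.10495664  62.42558521 208.27326089]
```

>>> {"name": "apply_moves", "arguments": {"increments": [[-1,0.008,-0.005,0,0,0,0],[-1,0,-0.02,0,0,0,0],[-1,0,-0.019,0,0,0,0],[-1,0,0,0,0,0,0],[-1,0,0,0,0,0,0]]}}

```text
time_s: 12.0
ee_pos: [640.9, 22.8, 208.0]
ee_rot: [180.0, -0.0, 91.7]
force: [0.2, 0.2, 0.3]
gripper_width: 0.3
gripper_force: 0.0
```

Run:
```python
from h import *
from workcell import status
S=np.load("scene.npz")
for th in(1.0,1.2,1.4,1.6):
    x,y=51-76*np.cos(th),121+76*np.sin(th);a=.0265
    print(th,proj([616.6+x-a*y,-19.1+a*x+y,229],S).round(1))
print(status.state()["ee_pos"],status.state()["force"])
# left door finger path relative to finger at contact: h=13.5, rotating with door; s along=130
a=.0265
for name,sg,s,off in(("L",1,130,12+13.5),("R",-1,130,12+16)):
    for d in range(0,100,15):
        f=np.radians(d)
        x=-16-s*np.sin(f)+off*np.cos(f); y=sg*(166-s*np.cos(f)-off*np.sin(f))
        print(name,d,np.round([616.6+x-a*y,-19.1+a*x+y],1))
```

```text
1.0 [387.4 201.2]
1.2 [393.1 205.7]
1.4 [397.8 211.2]
1.6 [401.3 217.4]
[640.89403142  22.78377047 208.03776827] [0.1816894  0.21804611 0.28272869]
L 0 [625.1  17.2]
L 15 [590.7  14.1]
L 30 [556.6  20. ]
L 45 [525.2  34.6]
L 60 [498.7  56.7]
L 75 [478.8  85. ]
L 90 [466.9 117.5]
R 0 [629.6 -54.8]
R 15 [594.9 -52.9]
R 30 [560.9 -60. ]
R 45 [529.9 -75.7]
R 60 [504.1 -98.9]
R 75 [ 485.1 -128. ]
R 90 [ 474.3 -161. ]
```

>>> {"name": "apply_moves", "arguments": {"increments": [[-1,-0.004,-0.002,0,0,0,0],[-1,-0.004,-0.002,0,0,0,0],[-1,-0.003,-0.001,0,0,0,0],[-1,-0.003,0,0,0,0,0],[-1,-0.002,0,0,0,0,0]]}}

```text
time_s: 12.42
ee_pos: [624.2, 18.4, 208.2]
ee_rot: [179.9, 0.0, 91.8]
force: [2.3, -0.4, -0.5]
gripper_width: 0.5
gripper_force: 0.5
```

>>> {"name": "apply_moves", "arguments": {"increments": [[-1,-0.005,-0.001,0,0,0,-3],[-1,-0.006,-0.001,0,0,0,-3],[-1,-0.007,-0.001,0,0,0,-3],[-1,-0.008,0,0,0,0,-3],[-1,-0.008,0,0,0,0,-3]]}}

```text
time_s: 12.83
ee_pos: [590.5, 15.5, 208.2]
ee_rot: [179.9, -0.0, 76.6]
force: [1.8, 0.6, 0.2]
gripper_width: 0.5
gripper_force: 0.6
```

>>> {"name": "apply_moves", "arguments": {"increments": [[-1,-0.0069,0.0004,0,0,0,-3],[-1,-0.0069,0.0008,0,0,0,-3],[-1,-0.0068,0.0012,0,0,0,-3],[-1,-0.0068,0.0015,0,0,0,-3],[-1,-0.0067,0.002,0,0,0,-3]]}}

```text
time_s: 13.25
ee_pos: [556.5, 21.3, 208.4]
ee_rot: [179.9, -0.1, 61.6]
force: [1.6, 0.1, -0.6]
gripper_width: 0.3
gripper_force: 0.5
```

>>> {"name": "apply_moves", "arguments": {"increments": [[-1,-0.0066,0.0022,0,0,0,-3],[-1,-0.0065,0.0026,0,0,0,-3],[-1,-0.0063,0.0029,0,0,0,-3],[-1,-0.0061,0.0033,0,0,0,-3],[-1,-0.0059,0.0036,0,0,0,-3]]}}

```text
time_s: 13.67
ee_pos: [525.1, 35.9, 208.4]
ee_rot: [179.9, -0.1, 46.6]
force: [1.8, 0.0, 0.3]
gripper_width: 0.6
gripper_force: 0.5
```

>>> {"name": "apply_moves", "arguments": {"increments": [[-1,-0.0057,0.0039,0,0,0,-3],[-1,-0.0055,0.0042,0,0,0,-3],[-1,-0.0053,0.0044,0,0,0,-3],[-1,-0.0051,0.0047,0,0,0,-3],[-1,-0.0048,0.005,0,0,0,-3]]}}

```text
time_s: 14.08
ee_pos: [498.7, 58.1, 208.4]
ee_rot: [179.9, -0.1, 31.6]
force: [1.9, -0.5, 1.0]
gripper_width: 0.3
gripper_force: 0.5
```

>>> {"name": "apply_moves", "arguments": {"increments": [[-1,-0.0045,0.0053,0,0,0,-3],[-1,-0.0043,0.0055,0,0,0,-3],[-1,-0.004,0.0057,0,0,0,-3],[-1,-0.0037,0.0058,0,0,0,-3],[-1,-0.0034,0.006,0,0,0,-3]]}}

```text
time_s: 14.5
ee_pos: [478.7, 86.3, 208.4]
ee_rot: [180.0, -0.1, 16.6]
force: [0.5, -1.0, 0.1]
gripper_width: 0.6
gripper_force: 0.5
```

>>> {"name": "apply_moves", "arguments": {"increments": [[-1,-0.003,0.0063,0,0,0,-3],[-1,-0.0027,0.0064,0,0,0,-3],[-1,-0.0024,0.0066,0,0,0,-3],[-1,-0.0021,0.0066,0,0,0,-3],[-1,-0.0017,0.0066,0,0,0,-3]]}}

```text
time_s: 14.92
ee_pos: [466.7, 118.8, 208.4]
ee_rot: [180.0, -0.1, 1.6]
force: [0.7, -1.2, 0.1]
gripper_width: 0.5
gripper_force: 0.5
```

>>> {"name": "apply_moves", "arguments": {"increments": [[-1,-0.0009,0.0035,0,0,0,-1.5],[-1,-0.0008,0.0035,0,0,0,-1.5],[-1,-0.0003,0.0025,0,0,0,-1],[-1,0,0,0,0,0,0]]}}

```text
time_s: 15.25
ee_pos: [464.5, 128.6, 208.2]
ee_rot: [-180.0, -0.0, -2.2]
force: [-0.1, 0.4, 0.6]
gripper_width: 0.4
gripper_force: 0.0
```

Run:
```python
from workcell import status,cams,finder
from h import *
s=status.state();print(s["ee_pos"],s["ee_rot"],s["force"],s["qpos"])
for n in("scene","top"):
    cams.grab_frame(n)
    for q in("left_door","left_pull","vase"):
        print(n,q,[([round(v) for v in x["rect"]],round(x["score"],2)) for x in finder.boxes_of(q,n)[:2]])
    C=np.load(n+".npz");a=.0265
    for d in(85,90,95,100):
        f=np.radians(d);o=[]
        for r,z in((164,200),(130,255)):
            x=-16-r*np.sin(f);y=166-r*np.cos(f)
            o.append(proj([616.6+x-a*y,-19.1+a*x+y,z],C).round(1))
        print(d,*o)
```

```text
[464.51927263 128.59431444 208.21670723] [-1.79980046e+02 -1.31874864e-02 -2.24552541e+00] [-0.06544901  0.44962439  0.64070452] [1.40956385e+01 9.77355634e+00 1.00890365e+02 1.65012045e-02
 6.93178104e+01 1.06335336e+02]
scene left_door [([341, 144, 31, 75], 0.72)]
scene left_pull [([338, 143, 37, 70], 0.7), ([229, 222, 70, 36], 0.32)]
scene vase [([368, 146, 43, 48], 0.89)]
85 [338.1 139.5] [346.5 138.2]
90 [343.9 137.3] [351.3 136.4]
95 [349.8 135.5] [356.3 134.9]
100 [355.9 134.2] [361.5 133.8]
top left_door [([237, 257, 16, 39], 0.77)]
top left_pull []
top vase []
85 [245.3 349.3] [239.4 330. ]
90 [237.4 349.9] [232.9 330.5]
95 [229.5 349.7] [226.3 330.3]
100 [221.6 348.9] [219.8 329.7]
```

>>> {"name": "apply_moves", "arguments": {"increments": [[-1,0,-0.01,0,0,0,0],[-1,0,-0.025,0,0,0,0],[-1,0,-0.025,0.018,0,0,0],[-1,0,-0.005,0.02,0,0,0],[-1,0.02,-0.02,0.02,0,0,0]]}}

```text
time_s: 16.07
ee_pos: [481.8, 42.7, 266.8]
ee_rot: [-180.0, 0.2, -2.2]
force: [-0.4, 0.7, -0.8]
gripper_width: 0.6
gripper_force: 0.0
```

>>> {"name": "apply_moves", "arguments": {"increments": [[-1,0.032,-0.02,0,0,0,1],[-1,0.032,-0.02,0,0,0,1],[-1,0.033,-0.02,0,0,0,1],[-1,0.033,-0.02,0,0,0,1],[-1,0.031,-0.018,0,0,0,0]]}}

```text
time_s: 16.48
ee_pos: [647.0, -57.4, 265.8]
ee_rot: [180.0, 0.0, 1.7]
force: [0.3, 0.8, -0.1]
gripper_width: 0.5
gripper_force: 0.0
```

>>> {"name": "apply_moves", "arguments": {"increments": [[-1,0,0,0,0,0,0],[-1,0,0,0,0,0,0]]}}

```text
time_s: 16.65
ee_pos: [646.3, -56.7, 264.3]
ee_rot: [-180.0, 0.1, 1.6]
force: [0.3, 0.9, -0.2]
gripper_width: 0.3
gripper_force: 0.0
```

Run:
```python
from workcell import status,cams,finder
import cv2
s=status.state();print(s["ee_pos"],s["ee_rot"],s["qpos"][5])
ims=[]
for n in("scene","top"):
    f=cams.grab_frame(n)["color"][:,:,::-1]
    ims.append(f[110:310,200:400] if n=="scene" else f[150:350,170:370])
    for q in("left_door","left_pull"):
        print(n,q,[([round(v) for v in x["rect"]],round(x["score"],2)) for x in finder.boxes_of(q,n)[:2]])
import numpy as np
cv2.imwrite("pics/s7.png",cv2.resize(np.hstack(ims),(800,400),interpolation=cv2.INTER_CUBIC))
```

```text
[646.29283804 -56.74233051 264.28583919] [-1.79995365e+02  1.49756732e-01  1.61626297e+00] 82.36047447042792
scene left_door [([340, 136, 33, 82], 0.63)]
scene left_pull [([339, 134, 33, 80], 0.68)]
top left_door [([227, 257, 27, 100], 0.65)]
top left_pull [([223, 261, 34, 97], 0.92)]
```

View pics/s7.png

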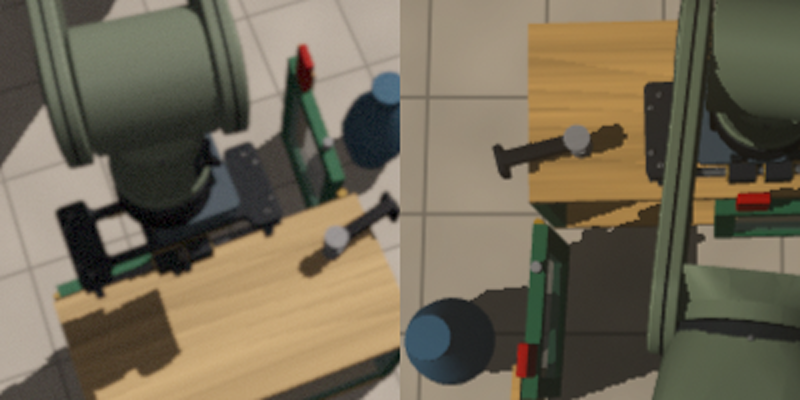

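The left door stands open about 94°, with its tab at top crop px (524,360) clear of the vase. The hook is swung well out, tip at (500,160). Now the right door.

>>> {"name": "apply_moves", "arguments": {"increments": [[-1,0,0.001,-0.018,0,0,0],[-1,0,0.001,-0.018,0,0,0],[-1,0,0,-0.013,0,0,0],[-1,0,0,-0.007,0,0,0],[-1,0,0,0,0,0,0]]}}

```text
time_s: 17.37
ee_pos: [644.4, -52.4, 208.8]
ee_rot: [-180.0, 0.2, 1.8]
force: [-0.3, -0.4, 0.3]
gripper_width: 0.7
gripper_force: 0.0
```

>>> {"name": "apply_moves", "arguments": {"increments": [[-1,-0.005,0,0,0,0,0],[-1,-0.004,0,0,0,0,0],[-1,-0.003,0,0,0,0,0],[-1,-0.003,0,0,0,0,0],[-1,-0.002,0,0,0,0,0]]}}

```text
time_s: 17.78
ee_pos: [628.9, -52.9, 211.1]
ee_rot: [180.0, -0.1, 1.7]
force: [0.7, -0.1, 0.8]
gripper_width: 0.3
gripper_force: 0.5
```

>>> {"name": "apply_moves", "arguments": {"increments": [[-1,-0.005,0.0005,0,0,0,3],[-1,-0.006,0.0005,0,0,0,3],[-1,-0.007,0,0,0,0,3],[-1,-0.008,0,0,0,0,3],[-1,-0.008,-0.0005,0,0,0,3]]}}

```text
time_s: 18.2
ee_pos: [594.8, -52.4, 210.4]
ee_rot: [180.0, -0.1, 16.9]
force: [1.7, 0.1, -0.8]
gripper_width: 0.4
gripper_force: 0.5
```

>>> {"name": "apply_moves", "arguments": {"increments": [[-1,-0.0069,-0.0008,0,0,0,3],[-1,-0.0069,-0.0011,0,0,0,3],[-1,-0.0068,-0.0014,0,0,0,3],[-1,-0.0067,-0.0018,0,0,0,3],[-1,-0.0066,-0.0021,0,0,0,3]]}}

```text
time_s: 18.62
ee_pos: [560.9, -59.8, 210.4]
ee_rot: [179.9, -0.1, 31.9]
force: [1.5, -0.1, 0.4]
gripper_width: 0.4
gripper_force: 0.5
```

>>> {"name": "apply_moves", "arguments": {"increments": [[-1,-0.0065,-0.0025,0,0,0,3],[-1,-0.0063,-0.0028,0,0,0,3],[-1,-0.0062,-0.0032,0,0,0,3],[-1,-0.006,-0.0035,0,0,0,3],[-1,-0.0059,-0.0038,0,0,0,3]]}}

```text
time_s: 19.03
ee_pos: [530.0, -75.5, 210.5]
ee_rot: [179.9, -0.1, 46.9]
force: [1.2, 0.2, 0.1]
gripper_width: 0.6
gripper_force: 0.5
```

>>> {"name": "apply_moves", "arguments": {"increments": [[-1,-0.0056,-0.0041,0,0,0,3],[-1,-0.0054,-0.0044,0,0,0,3],[-1,-0.0052,-0.0047,0,0,0,3],[-1,-0.005,-0.0049,0,0,0,3],[-1,-0.0046,-0.0052,0,0,0,3]]}}

```text
time_s: 19.45
ee_pos: [504.1, -98.7, 210.5]
ee_rot: [179.9, -0.0, 61.9]
force: [1.0, 1.1, 0.9]
gripper_width: 0.3
gripper_force: 0.5
```

>>> {"name": "apply_moves", "arguments": {"increments": [[-1,-0.0044,-0.0054,0,0,0,3],[-1,-0.0041,-0.0057,0,0,0,3],[-1,-0.0038,-0.0058,0,0,0,3],[-1,-0.0035,-0.006,0,0,0,3],[-1,-0.0032,-0.0062,0,0,0,3]]}}

```text
time_s: 19.87
ee_pos: [485.1, -127.8, 210.4]
ee_rot: [179.9, -0.0, 76.9]
force: [1.6, 1.2, -0.6]
gripper_width: 0.4
gripper_force: 0.5
```

>>> {"name": "apply_moves", "arguments": {"increments": [[-1,-0.0028,-0.0064,0,0,0,3],[-1,-0.0025,-0.0065,0,0,0,3],[-1,-0.0022,-0.0066,0,0,0,3],[-1,-0.0018,-0.0067,0,0,0,3],[-1,-0.0015,-0.0067,0,0,0,3]]}}

```text
time_s: 20.28
ee_pos: [474.2, -160.8, 210.4]
ee_rot: [179.9, -0.0, 91.9]
force: [0.3, 1.2, -0.3]
gripper_width: 0.4
gripper_force: 0.5
```

>>> {"name": "apply_moves", "arguments": {"increments": [[-1,-0.0007,-0.0035,0,0,0,1.5],[-1,-0.0006,-0.0035,0,0,0,1.5],[-1,-0.0003,-0.003,0,0,0,1],[-1,0,0,0,0,0,0]]}}

```text
time_s: 20.62
ee_pos: [472.6, -171.2, 210.3]
ee_rot: [180.0, 0.0, 95.7]
force: [0.4, -0.8, -0.4]
gripper_width: 0.4
gripper_force: 0.0
```

>>> {"name": "apply_moves", "arguments": {"increments": [[-1,0,0.01,0,0,0,0],[-1,0,0.025,0,0,0,0],[-1,0,0.025,0.018,0,0,0],[-1,0,0.01,0.025,0,0,0],[-1,-0.02,0.01,0.025,0,0,0]]}}

```text
time_s: 21.03
ee_pos: [454.3, -88.9, 278.1]
ee_rot: [180.0, -0.0, 95.8]
force: [0.8, -1.0, 1.0]
gripper_width: 0.4
gripper_force: 0.0
```

Back away towards the robot and look once more.

>>> {"name": "apply_moves", "arguments": {"increments": [[-1,-0.03,0.02,0.02,0,0,0],[-1,-0.03,0.015,0.02,0,0,0],[-1,-0.03,0.015,0.02,0,0,0],[-1,-0.03,0.01,0,0,0,0],[-1,0,0,0,0,0,0]]}}

```text
time_s: 21.45
ee_pos: [328.3, -28.8, 339.7]
ee_rot: [179.9, -0.0, 95.8]
force: [-0.5, -0.5, -1.2]
gripper_width: 0.7
gripper_force: 0.0
```

Run:
```python
from workcell import status,cams
import cv2,numpy as np
print(status.state()["ee_pos"])
a=cams.grab_frame("scene")["color"][:,:,::-1][110:310,200:400]
b=cams.grab_frame("top")["color"][:,:,::-1][165:365,165:475]
im=np.zeros((600,800,3),np.uint8)
im[:300,:300]=cv2.resize(a,(300,300)); im[:500,305:800]=cv2.resize(b,(495,320),interpolation=cv2.INTER_CUBIC)[:500] if 0 else 0
im[:320,305:800]=cv2.resize(b,(495,320),interpolation=cv2.INTER_CUBIC)
cv2.imwrite("pics/s8.png",im[:320])
np.save("b.npy",b)
# red tabs in top view
f=b[:,:,::-1].astype(int);m=((f[...,0]>90)&(f[...,1]<50)&(f[...,2]<50)).astype(np.uint8)
n,l,s,c=cv2.connectedComponentsWithStats(m)
print([(s[i].tolist(),(c[i]+[165,165]).round(1)) for i in range(1,n) if s[i,4]>15])
from h import *
k=.0265
for sg in(1,-1):
  for d in(88,92,96,100):
    q=np.radians(d); x=-16-130*np.sin(q)+7*np.cos(q); y=sg*(166-130*np.cos(q)-7*np.sin(q))
    print(sg,d,proj([616.6+x-k*y,-19.1+k*x+y,255]).round(1))
```

```text
[328.32505876 -28.75315405 339.72972549]
[([254, 152, 11, 11, 85], array([424.7, 322. ])), ([63, 157, 6, 17, 82], array([230.7, 329.6]))]
1 88 [239.6 330.1]
1 92 [234.3 330.5]
1 96 [229.1 330.6]
1 100 [223.8 330.3]
-1 88 [418.2 325.5]
-1 92 [423.4 325.7]
-1 96 [428.7 325.5]
-1 100 [433.9 324.9]
```

View pics/s8.png

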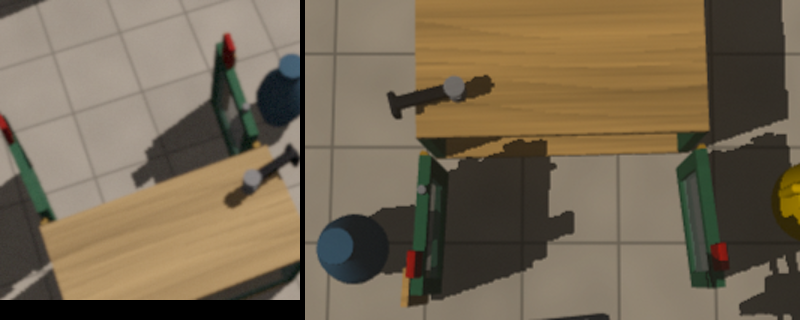

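Both doors stand just past square, the left at about 95° and the right at about 93–95°. The hook is well clear, the vase and can are undisturbed, and the arm is away, so I'm handing in.

```bash
python3 -c "
from workcell import env
print(env.job_done())"
```

```text
the job is handed in; nothing more can be done
None
```

I swung the hook well clear, then opened the left door and after it the right. Both stand just past 90°; the vase and watering can look undisturbed, nothing touched the pots (not checked on camera), and the job was handed in at about 21.5 s. My first pass at the hook went over its top, because the fingertips were about 23 mm higher than the arm reported, and finding their true height took a 28 N press on the roof.

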